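Stopper the solvent flask, then hold the cleaner lid half open

TASK

Before the warm bath of the ring cleaner is opened, close the solvent flask: set the tapered stopper from its wooden rest into the flask's neck, upright and fully home, and let go of it. Only then lift the cleaner's lid by its front bar to 50 degrees from shut (within about 5), so that its drips run back into the tank; the lid falls shut by itself, so finish while still holding it there, quite still, with the gripper. Leave the flask standing where it is and do not disturb the other things on the bench.

Things in the scene. Friction and masses are not known exactly. Their poses are not given: they have to be found in the camera images.
- stopper_knob (a point): White plastic stopper: centre of its knob, z up its axis. Tapered plug 30 mm long (diameter 23 at the foot, 33 under the collar), collar diameter 47, 6 thick, then a knob of diameter 26, 36 tall: grip it from above. This point is half-way up the knob: 18 above the collar's top, 24 above its underside, 54 above the foot. 60 g. Starts upright, plug in the rest's hole.
- rest: Square wooden block 70 x 70 x 40 mm high, fixed to the bench, with one upright hole (diameter 38, right through) in the middle, in which the stopper starts, its collar lying on the block's top. Origin: centre of its underside.
- flask_mouth (a point): Centre of the flask's mouth, level with its rim, 120 mm above its underside; z up out of the neck. Neck 45 mm outside, bore 37, straight for 32 below the rim. The stopper is home when its collar lies on the rim (knob centre 24 above this point).
- flask: Loose conical amber glass flask, open, 0.55 kg, standing upright: foot diameter 82 mm, shoulder from 55 to 88 up, rim at 120. Origin: centre of its underside.
- cleaner: Ring cleaner: white box 180 mm deep (x), 240 wide (y), 125 high, fixed to the bench, its front with the dials (-x) facing roughly to the robot, steel lid on top. Origin: centre of its underside.
- lid_hinge (a point): Middle of the lid's hinge axis, fixed to the cleaner, 130 mm above the bench. x points level from the cleaner's front to its rear, y along the hinge axis, z up. The front face is 155 mm in front of it (-x).
- lid_bar (a point): Middle of the lid's front bar (round steel, diameter 10 mm, 100 clear between two end brackets), y along the bar, 200 from the hinge axis, in the lid's plane. It stands 45 (axis to edge) before the lid's edge and the cleaner's front, with nothing below but the bench. Pinch it from above, gripper open about 40 only, one finger in the gap behind; it can turn between the pads.
- lid_plate (a point): The lid itself: steel plate 155 mm long, 236 wide, 6 thick, about 0.35 kg with its bar, hinged at its rear edge. This point lies on the hinge axis and turns with the lid; -x points along the lid to its bar.
- lid (a joint): Opening of the lid in rad: 0 shut, 0.873 at 50 degrees, at most 1.75. No spring, hardly any friction: it falls shut by its own weight. As it opens, the bar rises and moves to the rear on an arc of 200 mm radius about the hinge.
- oil_bottle: Closed amber bottle, 48 mm wide, 85 high; leave alone. Origin at its underside, in the middle.
- solder_block: Black soldering block 110 x 60 x 28 mm; leave alone. Origin at its underside, in the middle.
- ring_a: Gold ring, 22 mm wide, in the shallow bronze tray; leave alone. Origin at its underside, in the middle.
- ring_b: Gold ring, 19 mm wide, in the shallow bronze tray; leave alone. Origin at its underside, in the middle.
- loupe: Black eye loupe, 34 mm wide, 24 high; leave alone. Origin at its underside, in the middle.
- tweezers: Steel tweezers, 130 mm long, lying flat; leave alone. Origin at its underside, in the middle.
- pliers: Pliers with yellow grips, 130 mm long, lying flat; leave alone. Origin at its underside, in the middle.
Things that resemble listed ones, but are neither listed nor needed, are in the scene too. Leave any blue look-alike of the flask alone.

How it is judged:
By the outcome, as a careful person would: the job done as asked, in the order asked, and still so for the second after the job is handed in, while the arm keeps its last pose, push and grip.
It also fails if it takes over 58 s, if anything falls off the work surface, if the arm or the gripper's body presses on something with over 40 N, if the wrist force passes 120 N, or if a joint passes its speed limit or range.

ROBOT

A 7-joint arm with a two-finger parallel gripper is mounted at the origin on the work surface. World frame = base frame: x ahead of the robot, y to its left, z up, the work surface at z = 0. Lengths are in m, angles in rad, forces in N, time in s.
With the tool pointing down it reaches from about 0.4 to 0.85 m from the base axis. Payload 4.5 kg.
Tool frame: the origin (TCP) lies on the centre line of the jaws, within the pads' length; the fingertips stand tcp_to_tips ahead of it and the grasp point (between the pads) lies 8 mm behind it (tcp_to_tips is the distance from the TCP to the fingertips, in m); z points along the fingers, y is the direction in which the jaws open and shut (so a half turn about z gives the same grasp; the last joint's range is limited). The gripper opens to 88 mm and grips with 3 to 60 N. Pads are 18 mm wide; open, the fingers measure 123 mm over their backs; the gripper's body (75 mm by 187 mm) begins 45 mm behind the grasp point.
Start: joints at [-1.174, 0.689, -0.195, 1.565, 0.157, 0.902, -0.215], TCP at [0.222, 0.584, 0.25] pointing down, gripper open.
Joint ranges: [-3.01, 3.01], [-0.46, 2.08], [-1.47, 1.51], [0.13, 2.56], [-1, 4.14], [0.04, 2.09], [-2.66, 2.66]. Speed limits (rad/s): [2.57, 2.57, 3.14, 3.14, 3.14, 3.14, 3.14].

INTERFACE

Orientations are given as a rotation vector (axis times angle).
In Python, from rig import * gives the robot as it stands.
- The arm moves only by the shell command python3 -m jog 'ROWS' [OPENING] [FORCE]. ROWS is JSON, a list of rows, each a list of 4 numbers: the shift along the tool's x, y, z in cm, then the turn about the tool's z in degrees. A call has 1 to 12 rows; each row is the pose to reach, as a shift and turn from the pose commanded when the call began, along the tool's axes at that moment; what a row does not reach only later rows make up. A row lasts 1/8 s, in which the tool goes at most 62.5 mm and 10.7 degrees, less where a joint would pass 70% of its speed; a pose out of reach is approached as far as the arm can. A call with a gripper value outside its range is refused whole. OPENING is the closure, from -1 (fully open) to 1 (shut), so that 0 is half open, set as the call begins (- or left out, the last holds). The fingers move at their own pace and stop on an object; FORCE is the grip in N (left out, the last holds). Time passes only in rows, so rows that repeat a pose let the fingers close. It gives the time, the measured TCP pose, the force and the opening at its end, in the units of the state.
- get_obs(): the state, without advancing time (a new reading comes with each control period).
- capture(name): name is "side" or "top"; returns the picture (480x640x3 uint8, blue, green, red); there is no depth.
- camera_params(name): a dict with "fx", "fy", "cx", "cy" (pixels), "rvec" (rotation vector, rad) and "tvec" (3), from world to camera coordinates, as OpenCV has them. Camera axes: x right, y down, z forward; pixel columns grow to the right and rows downward; lengths in m; the calibration is good to about 2 mm. A picture is of the moment at which its call begins. camera_params takes no time and is no camera call.
- sign_off(): hands the job in, once; it reports no verdict.
The state is a dict: "clock": time; "joint_pos": joint angles; "joint_velocities": joint speeds; "joint_efforts": joint torques, N m; "tcp_pos": TCP position; "orientation": TCP orientation; "wrist_force": force on the tool from outside, world axes, zero at the start; "moment": the same for the moment, N m; "width": finger opening in m.
Only numpy, scipy, OpenCV 4.12 (cv2) and the standard library are available. Lean on these libraries where they do the work, as an engineer would, in place of code of your own. Each camera call takes 0.05 s, during which the arm holds its last target. There are 200 camera calls.

## Working session

There is one attempt and no reset: what is moved stays moved. The work goes in short steps, Python scripts to look and compute and a shell command to move; the robot and the scene stay as the last step left them, time stands still between calls to the robot, and variables do not carry over. Pictures are saved under pics/ and viewed, about 8 in all and at most 12, crops included, and the job is handed in when it is done.

```bash
mkdir -p pics; ls; python3 - <<'E'
from rig import *
import cv2
o=get_obs(); print({k:o[k] for k in('clock','tcp_pos','orientation','wrist_force','width')})
for n in('side','top'):
    cv2.imwrite(f'pics/{n}0.png',capture(n)); print(n,camera_params(n))
import rig; print([x for x in dir(rig) if not x.startswith('_')])
E
```

```text
pics
{'clock': 0.0, 'tcp_pos': array([0.2216357 , 0.58373237, 0.24892057]), 'orientation': array([-5.66562262e-01, -3.08989124e+00,  2.84738680e-03]), 'wrist_force': array([-0.98570156, -0.34600462,  0.2296857 ]), 'width': 0.08778835389244813}
side {'fx': 535.1297389182439, 'fy': 535.1297389182439, 'cx': 322.05162940715115, 'cy': 242.00516224969243, 'rvec': array([ 2.28238805, -0.53979271,  0.20467263]), 'tvec': array([-0.53925668,  0.17652904,  1.12426204])}
top {'fx': 482.2429385336317, 'fy': 482.2429385336317, 'cx': 315.7754265318454, 'cy': 243.2110858910512, 'rvec': array([ 2.18469277, -2.15599692,  0.11191589]), 'tvec': array([-0.08938962,  0.53552892,  0.99091999])}
['MotionError', 'camera_params', 'capture', 'get_obs', 'sign_off', 'tcp_to_tips']
```

View pics/side0.png

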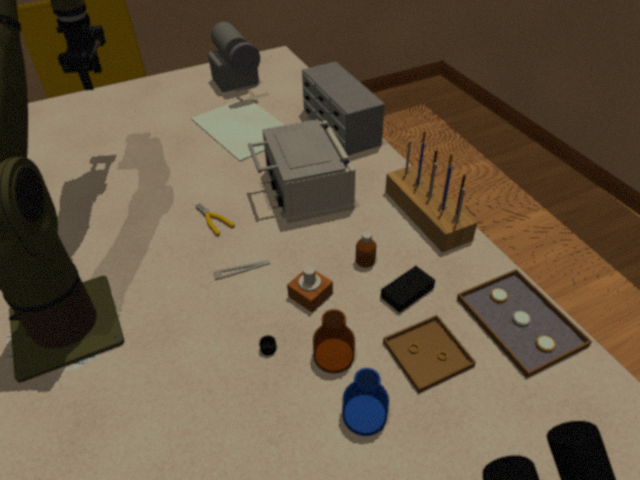

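View pics/top0.png

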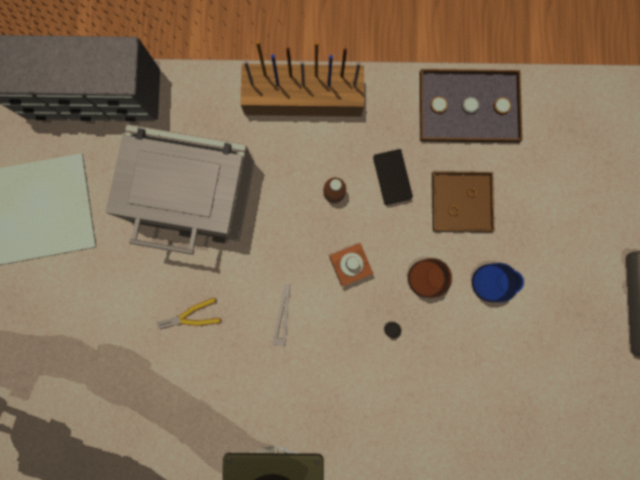

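The side view shows the rest and stopper near (310,285), the amber flask near (333,345), the blue look-alike near (366,405) and the cleaner near (310,170) with its bar on the left at about (265,165). In the top view the stopper is near (351,264), the flask near (430,278) and the bar near (162,247). Next I'll enlarge the parts I need.

```bash
cat > h.py <<'E'
from rig import *
import numpy as np, cv2
P={n:camera_params(n) for n in('side','top')}
def K(n): p=P[n]; return np.array([[p['fx'],0,p['cx']],[0,p['fy'],p['cy']],[0,0,1]])
def proj(n,X): return cv2.projectPoints(np.atleast_2d(np.float64(X)),P[n]['rvec'],P[n]['tvec'],K(n),None)[0][:,0]
def RT(n): return cv2.Rodrigues(P[n]['rvec'])[0],P[n]['tvec']
def ray(n,uv,z):
    R,t=RT(n); c=-R.T@t; d=R.T@np.linalg.inv(K(n))@[uv[0],uv[1],1]; return c+d*(z-c[2])/d[2]
def tri(us,ut):
    M=[K(n)@np.c_[RT(n)] for n in('side','top')]
    M=[K(n)@np.hstack([RT(n)[0],RT(n)[1].reshape(3,1)]) for n in('side','top')]
    X=cv2.triangulatePoints(M[0],M[1],np.float64(us).reshape(2,1),np.float64(ut).reshape(2,1))[:,0]; return X[:3]/X[3]
def crop(img,x,y,w,h,k): return cv2.resize(img[y:y+h,x:x+w],None,fx=k,fy=k,interpolation=cv2.INTER_CUBIC)
E
python3 - <<'E'
from h import *
for n in P: R,t=RT(n); print(n,-R.T@t,R.T[:,2])
s=cv2.imread('pics/side0.png');t=cv2.imread('pics/top0.png')
f=lambda i:np.uint8(255*(i/255.)**0.6)
cv2.imwrite('pics/a.png',f(np.vstack([np.hstack([crop(s,270,255,100,75,4),crop(t,325,235,100,75,4)]),np.hstack([crop(s,290,300,100,75,4),crop(t,395,240,100,75,4)])])))
cv2.imwrite('pics/b.png',f(np.hstack([crop(s,230,110,133,200,3),crop(t,100,110,133,150,3)]) if 0 else np.hstack([crop(s,230,110,133,150,3),crop(t,105,110,133,150,3)])))
print('flask guess', ray('top',(430,278),0.06), ray('side',(333,318),.12), ray('top',(351,264),.07),ray('side',(310,270),.08))
E
```

```text
side [ 0.19575354 -0.86288536  0.89612211] [ 0.30620461  0.65283934 -0.69284885]
top [ 0.43385596 -0.08104696  1.04014641] [ 0.10097673 -0.00123217 -0.99488803]
flask guess [ 0.46547769 -0.31496624  0.06      ] [ 0.46837947 -0.32017206  0.12      ] [ 0.4911957  -0.15372305  0.07      ] [ 0.49685712 -0.15809483  0.08      ]
```

View pics/a.png

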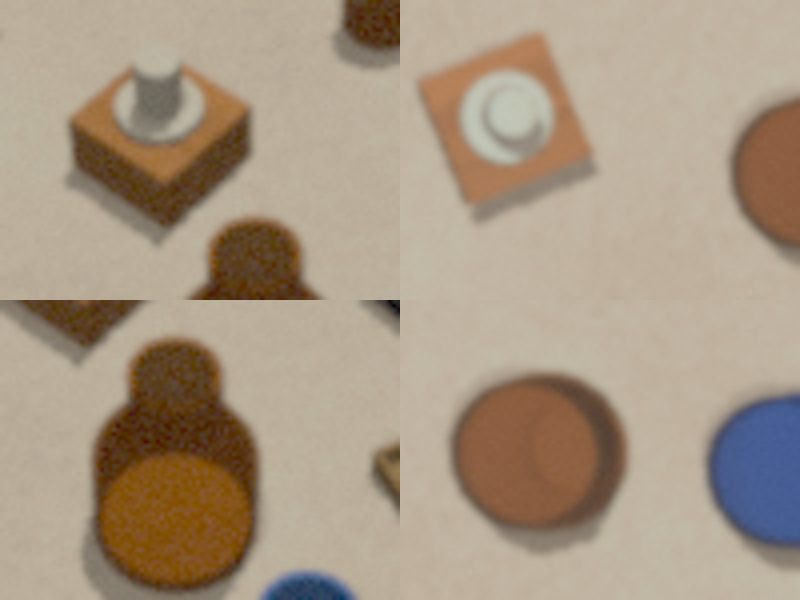

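View pics/b.png

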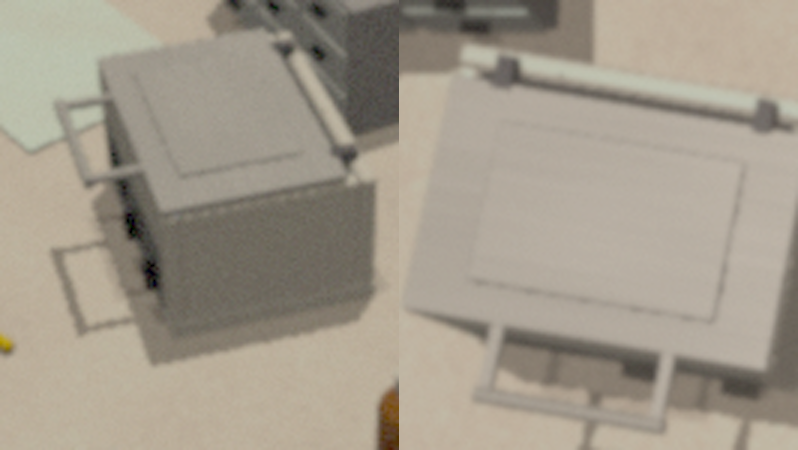

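The enlarged crops give these pixels:
- **Stopper:** collar at about side (310,281) and top (352,264).
- **Flask:** neck rim at about side (333,317) and top (439,277).
- **Bar:** corners at side (249,144) and (260,170), and top (133,241) and (190,251).

Next I'll fit models to these.

```bash
cat > fit.py <<'E'
from h import *
from scipy.optimize import minimize, least_squares
k=4
s={'side':cv2.imread('pics/side0.png'),'top':cv2.imread('pics/top0.png')}
def ring(x,y,z,r): a=np.linspace(0,2*np.pi,48,endpoint=False); return np.c_[x+r*np.cos(a),y+r*np.sin(a),0*a+z]
def sil(n,secs,box):
    m=np.zeros((box[3]*k,box[2]*k),np.uint8)
    for A,B in secs:
        p=(proj(n,np.vstack([A,B]))-box[:2]+.5)*k
        cv2.fillConvexPoly(m,cv2.convexHull(np.int32(p*16)),1,shift=4)
    return m
def mask(n,box,f):
    x,y,w,h=box; c=crop(s[n],x,y,w,h,k); return f(c.astype(float)).astype(np.uint8)
def big(m):
    _,l,st,_=cv2.connectedComponentsWithStats(m); i=1+np.argmax(st[1:,4]); return (l==i).astype(np.uint8)
fb={'side':(290,300,85,80),'top':(400,250,60,55)}
def amber(c): return big(((c[...,2]-c[...,0])/(c.sum(-1)/3+1)>0.75).astype(np.uint8))
fm={n:amber(mask(n,fb[n],lambda c:c).astype(float)) if 0 else amber(crop(s[n],*fb[n],k).astype(float)) for n in fb}
def fl(x,y): R=[(0,.041),(.055,.041),(.088,.0225),(.12,.0225)]; r=[ring(x,y,*q) for q in R]; return list(zip(r,r[1:]))
def cost(v,names=('side','top')): 
    c=0
    for n in names:
        m=sil(n,fl(*v),fb[n]); c+=1-(m&fm[n]).sum()/(m|fm[n]).sum()
    return c
for nm in (('side','top'),('side',),('top',)):
    r=minimize(cost,[.466,-.318],args=(nm,),method='Nelder-Mead',options=dict(initial_simplex=[[.466,-.318],[.476,-.318],[.466,-.308]])); print('flask',nm,r.x.round(4),round(r.fun,3))
# rest: corners of top face z=.04 (TL,TR,BR,BL in top view; side L,B,R + T hidden)
T=np.array([[425+-400,80],[545-400,35],[593-400,157],[472-400,205]])/4.-.375+[325,235]
S=np.array([[72,120],[165,180],[248,110]])/4.-.375+[270,255]
print('rest corners top',[ray('top',p,.04)[:2].round(4) for p in T],'mean',np.mean([ray('top',p,.04) for p in T],0).round(4))
print('rest corners side',[ray('side',p,.04)[:2].round(4) for p in S])
print('collar', ray('top',np.array([107,117])/4-.375+[325,235],.045).round(4), ray('side',np.array([160,105])/4-.375+[270,255],.046).round(4))
print('knob', ray('top',np.array([113,110])/4-.375+[325,235],.082).round(4), ray('side',np.array([157,60])/4-.375+[270,255],.082).round(4))
# cleaner
A=lambda L,o:np.array(L)/3.-.33+o
side=A([[58,103],[90,180],[100,60],[165,212],[375,180]],[230,110]); top=A([[84,394],[256,424],[5,308],[368,370]],[105,110])
def mdl(v):
    x,y,a,w=v; c,q=np.cos(a),np.sin(a)
    f=lambda X,Y,z:[x+c*X-q*Y,y+q*X+c*Y,z]
    return (proj('side',[f(-.2,w,.13),f(-.2,-w,.13),f(-.155,.118,.133),f(-.155,-.118,.133),f(.025,-.12,.125)])-side,
            proj('top',[f(-.2,w,.13),f(-.2,-w,.13),f(-.155,.118,.133),f(-.155,-.118,.133)])-top)
r=least_squares(lambda v:np.r_[mdl(v)[0].ravel(),mdl(v)[1].ravel()],[.65,.25,0,.055],loss='soft_l1'); x=r.x
print('hinge',x.round(4),'deg',np.degrees(x[2])); print(*[m.round(1).tolist() for m in mdl(x)],sep='\n')
d=np.array([np.cos(x[2]),np.sin(x[2])]); print('bar',(x[:2]-.2*d).round(4))
for i in (0,1): print('tri bar end',tri(side[i],top[i]).round(4))
E
python3 fit.py; python3 -c "
from h import *; o=get_obs(); R=cv2.Rodrigues(o['orientation'])[0]; print(R.round(3),tcp_to_tips)"
```

```text
flask ('side', 'top') [ 0.4685 -0.3174] 0.251
flask ('side',) [ 0.4697 -0.3176] 0.094
flask ('top',) [ 0.4688 -0.3174] 0.155
rest corners top [array([ 0.5119, -0.114 ]), array([ 0.5363, -0.1763]), array([ 0.4731, -0.2014]), array([ 0.4475, -0.1389])] mean [ 0.4922 -0.1577  0.04  ]
rest corners side [array([ 0.4508, -0.1404]), array([ 0.4773, -0.2006]), array([ 0.5377, -0.1769])]
collar [ 0.4929 -0.1564  0.045 ] [ 0.4952 -0.1571  0.046 ]
knob [ 0.4943 -0.1565  0.082 ] [ 0.4945 -0.1578  0.082 ]
hinge [ 0.715   0.1771 -0.1611  0.0559] deg -9.232239585452936
[[0.4, 1.3], [-1.1, 0.4], [-1.6, -0.9], [-1.9, 0.0], [0.8, -0.5]]
[[0.4, -0.4], [0.9, -0.2], [-0.9, -0.7], [0.0, 0.0]]
bar [0.5176 0.2092]
tri bar end [0.5254 0.2631 0.1349]
tri bar end [0.5102 0.1552 0.1295]
[[-0.935  0.355 -0.   ]
 [ 0.355  0.935 -0.001]
 [-0.    -0.002 -1.   ]] 0.011
```

The fits agree to about 2 mm:

| Point | Position (m) |
|---|---|
| Stopper | (0.494, -0.157) |
| Flask mouth | (0.469, -0.3175, 0.12) |
| Bar middle | (0.518, 0.209, 0.13) |
| Hinge yaw | -9.2° |

I'll move now, turning the jaws along the hinge's x axis on the way.

```bash
python3 -m jog '[[-1,-1,0,2],[-3,-3,0,8],[-6,-5.5,0,15],[-9.5,-8.5,0,23],[-13,-12,0,31],[-17,-15,0,39],[-21,-19,0,47],[-24.5,-22,0,55],[-27.5,-25,0,63],[-30,-27,0,70],[-31.5,-28.5,0,75],[-32,-29,0,78.4]]' -1
python3 - <<'E'
from h import *
o=get_obs(); R=cv2.Rodrigues(o['orientation'])[0]; print(R.round(3),o['tcp_pos'],o['joint_pos'].round(2),o['wrist_force'].round(1))
print('to above stopper cm',(R.T@(np.array([.494,-.157,.2])-o['tcp_pos'])*100).round(2))
E
```

```text
clock: 1.6
tcp_pos: [0.4181, 0.1983, 0.2498]
orientation: [2.397, 2.03, -0.0]
wrist_force: [-0.2, 0.7, -0.8]
width: 0.0879
[[ 0.165  0.986 -0.   ]
 [ 0.986 -0.165 -0.   ]
 [-0.    -0.    -1.   ]] [0.41814457 0.19832979 0.24975948] [-0.64  0.49  0.15  2.05 -0.12  0.61 -0.57] [-0.2  0.7 -0.8]
to above stopper cm [-33.8   13.34   4.98]
```

```bash
python3 -m jog '[[-2,0.8,0,0],[-5,2,0,0],[-9,3.5,0,0],[-13.5,5.3,0,0],[-18,7.1,0,0],[-22.5,8.9,0,0],[-27,10.7,0,0],[-30.5,12,1,0],[-32.8,13,2.5,0],[-33.8,13.3,4,0],[-33.8,13.3,5,0],[-33.8,13.3,5,0]]' -1
python3 - <<'E'
from h import *
f=lambda i:np.uint8(255*(i/255.)**0.6)
s=capture('side');t=capture('top')
o=get_obs(); R=cv2.Rodrigues(o['orientation'])[0]; p=o['tcp_pos']; print(p,o['joint_pos'].round(2),o['wrist_force'].round(1))
print('to grasp cm',(R.T@(np.array([.494,-.157,.063])-p)*100).round(2))
for i,n in((s,'side'),(t,'top')):
    for z in (0,.011): 
        q=proj(n,p+R@[0,0,z])[0]; cv2.drawMarker(i,tuple(np.int32(q.round())),(0,255,0),0,5,1)
cv2.imwrite('pics/c.png',f(np.hstack([crop(s,240,180,133,150,3),crop(t,285,195,133,150,3)])))
E
```

```text
clock: 3.1
tcp_pos: [0.4948, -0.1533, 0.1989]
orientation: [-2.388, -2.037, 0.001]
wrist_force: [-0.0, -0.9, 0.4]
width: 0.0879
[ 0.49554198 -0.15381838  0.19986075] [ 0.17  0.63  0.08  1.94 -0.08  0.57  0.14] [-0.6  0.1  0.3]
to grasp cm [-0.35 -0.1  13.69]
```

View pics/c.png

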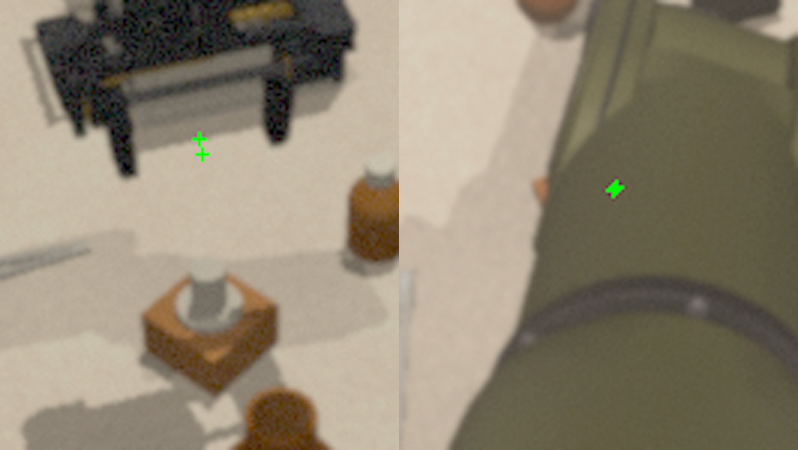

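The crop shows the open jaws centred on the projected TCP (side crop (200,145)), with the stopper below at (208,300). The top view is blocked by the arm. I'll descend and grip.

```bash
python3 -m jog '[[-0.3,-0.1,1.5,0],[-0.3,-0.1,4,0],[-0.3,-0.1,7,0],[-0.3,-0.1,10,0],[-0.3,-0.1,12.3,0],[-0.3,-0.1,13.4,0],[-0.3,-0.1,13.7,0],[-0.3,-0.1,13.7,0],[-0.3,-0.1,13.7,0]]' -1
python3 -m jog '[[0,0,0,0],[0,0,0,0],[0,0,0,0],[0,0,0,0],[0,0,0,0],[0,0,0,0]]' 1 15
python3 - <<'E'
from h import *
f=lambda i:np.uint8(255*(i/255.)**0.6)
L=[]
for i in range(6): s=capture('side'); L.append(get_obs()['tcp_pos'])
print(np.mean(L,0),np.std(L,0),get_obs()['wrist_force'],get_obs()['width'])
cv2.imwrite('pics/d.png',f(crop(s,250,200,130,130,4)))
E
```

```text
clock: 4.32
tcp_pos: [0.4945, -0.1581, 0.0635]
orientation: [2.391, 2.036, 0.001]
wrist_force: [-0.5, 0.0, 0.4]
width: 0.0877
clock: 5.08
tcp_pos: [0.4939, -0.158, 0.0627]
orientation: [-2.392, -2.036, -0.0]
wrist_force: [0.4, -0.4, 0.4]
width: 0.0304
[ 0.49390284 -0.15801043  0.06267189] [9.47953548e-06 1.32477468e-05 6.48980319e-06] [ 1.41669024e-04 -3.85055141e-02 -9.89737409e-01] 0.025361819398894942
```

View pics/d.png

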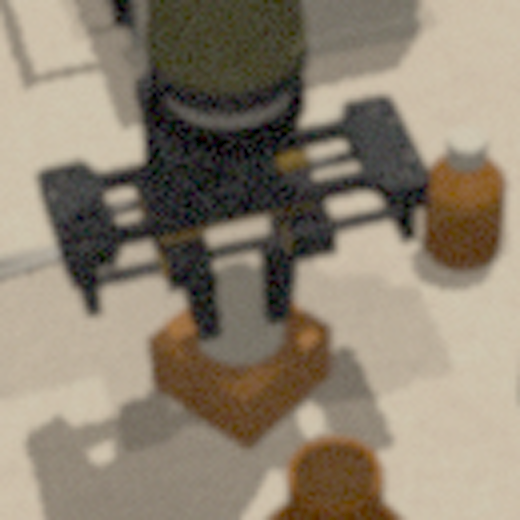

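The crop shows the knob between both fingers, and the opening is 25 mm, so it is gripped. I'll lift it and carry it over the flask.

```bash
python3 -m jog '[[0,0,-1,0],[0,0,-3,0],[0,0,-6,0],[0,0,-9,0],[0,0,-12,0],[0,0,-13.5,0],[0,0,-14,0]]'
python3 -m jog '[[-1,0,0,0],[-3,0,0,0],[-6,0.1,0,0],[-9,0.1,0,0],[-12,0.2,0,0],[-14.5,0.2,0,0],[-16,0.2,0,0],[-16.2,0.2,0,0],[-16.2,0.2,0,0],[-16.2,0.2,0,0],[-16.2,0.2,0,0]]'
python3 - <<'E'
from h import *
f=lambda i:np.uint8(255*(i/255.)**0.6)
L=[]
for i in range(4): s=capture('side'); o=get_obs(); L.append(o['tcp_pos'])
p=np.mean(L,0); print(p,o['wrist_force'],o['width'])
cv2.imwrite('pics/side_e.png',s); k=5;x0,y0=270,215
c=f(crop(s,x0,y0,110,120,k))
def ring(x,y,z,r,col):
    a=np.linspace(0,2*np.pi,60); q=(proj('side',np.c_[x+r*np.cos(a),y+r*np.sin(a),0*a+z])-[x0,y0]+.5)*k
    cv2.polylines(c,[np.int32(q)],False,col,1)
ring(.469,-.3175,.12,.0225,(0,255,0)); ring(.469,-.3175,.12,.0185,(0,255,0))
kz=p[2]+.0013
for z,r in((-.054,.0115),(-.024,.0165),(-.024,.0235),(-.018,.0235)): ring(p[0],p[1],kz+z,r,(255,255,0))
cv2.imwrite('pics/e.png',c)
E
```

```text
clock: 6.25
tcp_pos: [0.4941, -0.158, 0.2035]
orientation: [2.391, 2.036, 0.001]
wrist_force: [-0.2, -0.3, -0.2]
width: 0.0255
clock: 7.62
tcp_pos: [0.4704, -0.3174, 0.2027]
orientation: [-2.391, -2.038, -0.001]
wrist_force: [0.5, -0.8, -0.7]
width: 0.0257
[ 0.47021788 -0.31785081  0.20274468] [-0.25927503 -0.84634247 -0.73557748] 0.025119349682011502
```

View pics/e.png

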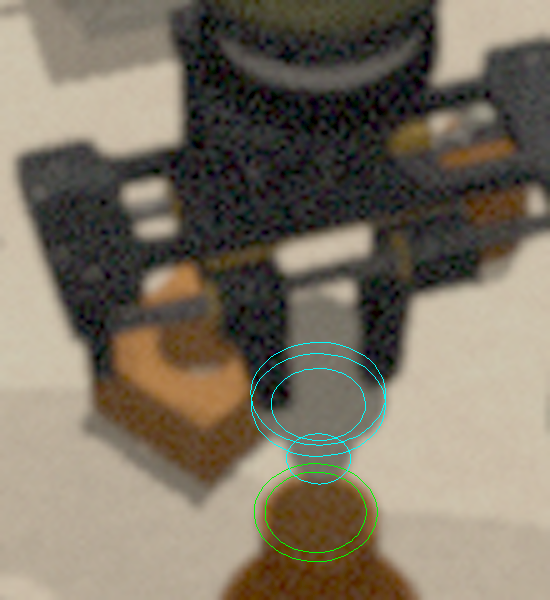

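The picture shows the stopper hanging straight, right above the neck (mouth at about crop (320,510)). The rim overlay looks a pixel or so off, so I'll refine the flask fit on the blue channel, which my ratio mask eroded.

```bash
cat > fit2.py <<'E'
from h import *
from scipy.optimize import minimize
k=8
def ring(x,y,z,r): a=np.linspace(0,2*np.pi,64,endpoint=False); return np.c_[x+r*np.cos(a),y+r*np.sin(a),0*a+z]
def soft(n,secs,box,sig):
    x,y,w,h=box; m=np.zeros((h*k,w*k),np.float32)
    for A,B in secs:
        p=(proj(n,np.vstack([A,B]))-[x,y]+.5)*k-.5
        cv2.fillConvexPoly(m,cv2.convexHull(np.int32((p*16).round())),1,shift=4)
    return cv2.resize(cv2.GaussianBlur(m,(0,0),sig*k),(w,h),interpolation=cv2.INTER_AREA)
def chain(x,y,prof): r=[ring(x,y,*q) for q in prof]; return list(zip(r,r[1:]))
F=[(0,.041),(.055,.041),(.088,.0225),(.12,.0225)]
S=[(.04,.0235),(.046,.0235)]; Kn=[(.046,.013),(.082,.013)]
def fit(n,img,box,secf,v0,ch=None):
    x,y,w,h=box; I=cv2.GaussianBlur(img,(0,0),.6)[y:y+h,x:x+w].astype(float)
    I=I[...,ch] if ch is not None else I@[-1,0,1.]   # channel, or R-B
    def c(v):
        m=soft(n,secf(*v),box,.9); A=np.c_[m.ravel(),np.ones(m.size)]
        s,res=np.linalg.lstsq(A,I.ravel(),rcond=None)[:2]; return res[0]/((I-I.mean())**2).sum()
    r=minimize(c,v0,method='Nelder-Mead',options=dict(initial_simplex=[v0,[v0[0]+.005,v0[1]],[v0[0],v0[1]+.005]],xatol=1e-5,fatol=1e-6)); return r.x.round(4),round(r.fun,3)
if __name__=='__main__':
    s=cv2.imread('pics/side0.png');t=cv2.imread('pics/top0.png')
    print('flask side neck',fit('side',s,(312,300,44,22),lambda x,y:chain(x,y,F),[.469,-.3175],0))
    print('flask side all ',fit('side',s,(305,300,60,62),lambda x,y:chain(x,y,F),[.469,-.3175],0))
    print('flask top',fit('top',t,(400,250,60,52),lambda x,y:chain(x,y,F),[.469,-.3175],0))
    print('stopper top',fit('top',t,(339,252,26,26),lambda x,y:chain(x,y,S)+chain(x,y,Kn),[.494,-.157]))
    print('stopper side collar',fit('side',s,(297,272,27,20),lambda x,y:chain(x,y,S)+chain(x,y,Kn),[.494,-.157]))
    e=cv2.imread('pics/side_e.png'); d=.14-.0
    up=lambda P:[(z+.14,r) for z,r in P]
    print('stopper held',fit('side',e,(317,285,34,25),lambda x,y:chain(x,y,up(S))+chain(x,y,up(Kn))+chain(x,y,up([(.01,.0115),(.04,.0165)])),[.47,-.318],1))
E
python3 fit2.py
```

```text
flask side neck (array([ 0.4677, -0.3225]), np.float64(0.388))
flask side all  (array([ 0.4677, -0.3222]), np.float64(0.174))
flask top (array([ 0.4659, -0.3199]), np.float64(0.037))
stopper top (array([ 0.4928, -0.1561]), np.float64(0.029))
stopper side collar (array([ 0.4946, -0.1561]), np.float64(0.133))
stopper held (array([ 0.4726, -0.3102]), np.float64(0.667))
```

The refined fit puts the flask about 3 mm off the first one, and the top fit has the better residual at 0.037. I'll use the camera difference between stopper and flask, shift by (-3, -4) mm in the world, go lower and look.

```bash
python3 -m jog '[[-0.2,-0.1,0,0],[-0.46,-0.25,0.5,0],[-0.46,-0.25,1.5,0],[-0.46,-0.25,2.3,0],[-0.46,-0.25,2.5,0],[-0.46,-0.25,2.5,0],[-0.46,-0.25,2.5,0]]'
python3 - <<'E'
from h import *
f=lambda i:np.uint8(255*(i/255.)**0.5)
L=[];I=[]
for i in range(8): I.append(capture('side').astype(float)); o=get_obs(); L.append(o['tcp_pos'])
T=capture('top'); s=np.mean(I,0).astype(np.uint8)
p=np.mean(L,0); print(p,o['wrist_force'],o['width'])
cv2.imwrite('pics/side_f.png',s); k=8;x0,y0=295,262
c=f(crop(s,x0,y0,75,65,k))
def ring(n,c,x0,y0,k,x,y,z,r,col):
    a=np.linspace(0,2*np.pi,60); q=(proj(n,np.c_[x+r*np.cos(a),y+r*np.sin(a),0*a+z])-[x0,y0]+.5)*k-.5
    cv2.polylines(c,[np.int32(q)],False,col,1)
ring('side',c,x0,y0,k,.467,-.3205,.12,.0225,(0,255,0))
kz=p[2]+.0013
for z,r in((-.054,.0115),(-.024,.0235)): ring('side',c,x0,y0,k,p[0],p[1],kz+z,r,(255,255,0))
cv2.imwrite('pics/f.png',c)
E
```

```text
clock: 8.7
tcp_pos: [0.467, -0.3225, 0.1779]
orientation: [2.392, 2.036, 0.0]
wrist_force: [0.2, 0.0, -0.8]
width: 0.0255
[ 0.4669405  -0.32247649  0.17787178] [ 0.79523856  0.22994469 -1.14181681] 0.025287686348328012
```

View pics/f.png

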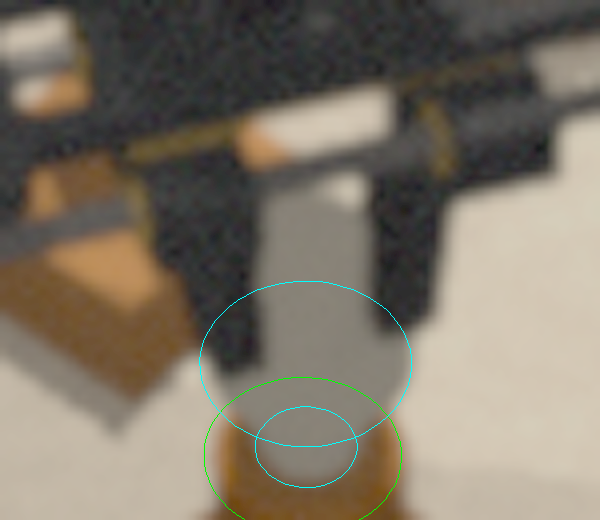

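The plug foot (crop (306,447)) is over the neck (edges about 220–398, centre 309), so they line up within about 1 mm sideways. I'll insert in steps and watch the forces.

```bash
python3 -m jog '[[0,0,0.5,0],[0,0,1.2,0],[0,0,1.8,0],[0,0,2.2,0],[0,0,2.4,0],[0,0,2.4,0]]'
python3 -m jog '[[0,0,0.2,0],[0,0,0.4,0],[0,0,0.5,0],[0,0,0.6,0],[0,0,0.6,0]]'
```

```text
clock: 9.9
tcp_pos: [0.4668, -0.3224, 0.1536]
orientation: [-2.392, -2.036, -0.0]
wrist_force: [-0.2, 0.1, -0.1]
width: 0.025
clock: 10.52
tcp_pos: [0.4668, -0.3224, 0.1476]
orientation: [-2.392, -2.036, -0.0]
wrist_force: [-0.6, -0.2, -0.6]
width: 0.0256
```

```bash
python3 -m jog '[[0,0,0.1,0],[0,0,0.2,0],[0,0,0.3,0],[0,0,0.4,0],[0,0,0.4,0]]'
python3 -m jog '[[0,0,0.1,0],[0,0,0.1,0],[0,0,0.1,0]]'
python3 - <<'E'
from h import *
L=[]
for i in range(8): capture('side'); L.append(get_obs()['wrist_force'])
print(np.mean(L,0))
E
```

```text
clock: 11.15
tcp_pos: [0.4668, -0.3224, 0.1436]
orientation: [-2.392, -2.036, -0.0]
wrist_force: [-0.6, -0.4, -0.7]
width: 0.0251
clock: 11.52
tcp_pos: [0.4669, -0.3224, 0.1427]
orientation: [-2.392, -2.036, -0.0]
wrist_force: [-0.5, -0.1, -0.3]
width: 0.0255
[-0.24084092  0.01068821 -0.10922719]
```

```bash
python3 -m jog '[[0,0,0.05,0],[0,0,0.1,0],[0,0,0.1,0]]'
python3 - <<'E'
from h import *
L=[]
for i in range(8): s=capture('side'); o=get_obs(); L.append(o['wrist_force'])
print(np.mean(L,0),o['tcp_pos'])
cv2.imwrite('pics/g.png',np.uint8(255*(crop(s,280,240,110,130,4)/255.)**.5))
E
```

```text
clock: 12.3
tcp_pos: [0.4669, -0.3225, 0.1425]
orientation: [2.392, 2.036, 0.0]
wrist_force: [-1.6, 0.9, 7.0]
width: 0.0251
[-1.63971583  1.12075645  7.20765117] [ 0.46687627 -0.32248012  0.14252074]
```

View pics/g.png

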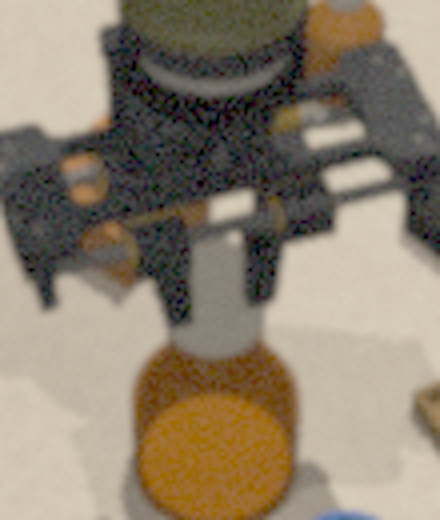

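The collar sits on the rim at the expected height (TCP 0.1425, 7 N) and the crop shows the collar closing the neck at (215,345). I'll ease off the press, release and lift.

```bash
python3 -m jog '[[0,0,-0.08,0],[0,0,-0.08,0]]'
python3 -m jog '[[0,0,0,0],[0,0,0,0],[0,0,0,0],[0,0,-0.5,0],[0,0,-1.5,0],[0,0,-3,0],[0,0,-5,0],[0,0,-7,0],[0,0,-8.5,0],[0,0,-9,0]]' 0 15
python3 - <<'E'
from h import *
s=capture('side'); o=get_obs(); R=cv2.Rodrigues(o['orientation'])[0]
print(o['tcp_pos'],o['joint_pos'].round(2),R.round(3))
cv2.imwrite('pics/side_h.png',s)
print('to above bar (.518,.209,.22) cm',(R.T@(np.array([.5176,.2092,.22])-o['tcp_pos'])*100).round(2))
E
```

```text
clock: 12.95
tcp_pos: [0.4669, -0.3224, 0.1426]
orientation: [2.392, 2.036, 0.0]
wrist_force: [-0.4, 0.4, 2.7]
width: 0.0253
clock: 14.2
tcp_pos: [0.4673, -0.3227, 0.2339]
orientation: [2.391, 2.035, 0.001]
wrist_force: [0.5, 0.1, -0.8]
width: 0.0442
[ 0.46723662 -0.32268899  0.23378299] [ 0.49  0.63  0.05  1.77 -0.04  0.74  0.41] [[ 0.16   0.987  0.002]
 [ 0.987 -0.16  -0.001]
 [-0.001  0.002 -1.   ]]
to above bar (.518,.209,.22) cm [53.31 -3.53  1.34]
```

```bash
python3 -m jog '[[2,0,0,0],[6,-0.4,0,0],[11,-0.7,0,0],[16.5,-1.1,0,0],[22,-1.5,0,0],[27.5,-1.8,0,0],[33,-2.2,0,0],[38.5,-2.5,0,0],[44,-2.9,0,0],[49,-3.2,0,0],[52,-3.4,0,0],[53.3,-3.5,0,0]]' 0.2
python3 -m jog '[[0,0,0,0],[0,0,0,0]]'
python3 - <<'E'
from h import *
f=lambda i:np.uint8(255*(i/255.)**0.6)
s=capture('side');t=capture('top'); o=get_obs(); R=cv2.Rodrigues(o['orientation'])[0]; p=o['tcp_pos']
print(p,o['joint_pos'].round(2),o['width'])
x,y,a=.715,.1771,-.1611
H=lambda X,Y,z:[x+np.cos(a)*X-np.sin(a)*Y,y+np.sin(a)*X+np.cos(a)*Y,z]
def ov(n,i,x0,y0,w,h,k):
    c=f(crop(i,x0,y0,w,h,k))
    L=[H(-.2,.055,.13),H(-.2,-.055,.13)],[H(-.155,.118,.133),H(-.155,-.118,.133)],[p,p+R@[0,0,.011]]
    for l in L:
        q=(proj(n,l)-[x0,y0]+.5)*k; cv2.line(c,*[tuple(np.int32(v)) for v in q],(0,255,0),1)
    return c
a1=ov('side',s,235,100,80,110,5); 
cv2.imwrite('pics/i.png',np.hstack([a1,ov('side',cv2.imread('pics/side0.png'),235,100,80,110,5)]))
cv2.imwrite('pics/side_i.png',s); cv2.imwrite('pics/top_i.png',t)
E
```

```text
clock: 15.75
tcp_pos: [0.5157, 0.2125, 0.2316]
orientation: [-2.386, -2.041, 0.002]
wrist_force: [0.9, -0.5, -0.4]
width: 0.0348
clock: 16.0
tcp_pos: [0.5172, 0.2074, 0.2324]
orientation: [2.394, 2.033, -0.002]
wrist_force: [-0.5, 0.1, 0.2]
width: 0.0351
[0.51742659 0.20747186 0.23258761] [-0.55  0.63  0.15  1.8  -0.13  0.72 -0.5 ] 0.035128668673747344
```

View pics/i.png

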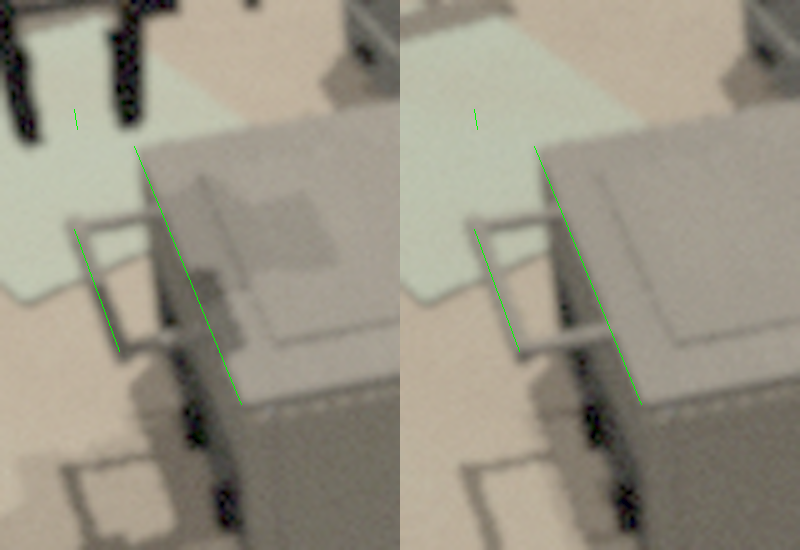

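The overlay matches the bar and lid edge; the bar sits about 1 mm to the rear of the model line. The jaws (35 mm) straddle it, so I'll descend to TCP z 0.122.

```bash
python3 -m jog '[[0.1,0.1,1,0],[0.2,0.1,3,0],[0.2,0.1,5,0],[0.2,0.1,6.5,0],[0.2,0.1,7.5,0],[0.2,0.1,8.5,0],[0.2,0.1,9.5,0],[0.2,0.1,10.5,0],[0.2,0.1,11,0],[0.2,0.1,11,0]]' 0.2
python3 -m jog '[[0,0,0,0],[0,0,0,0],[0,0,0,0],[0,0,0,0],[0,0,0,0]]' 1 20
python3 - <<'E'
from h import *
L=[];W=[]
for i in range(6): s=capture('side'); o=get_obs(); L.append(o['wrist_force']);W.append(o['tcp_pos'])
p=np.mean(W,0); print(np.mean(L,0),p,o['width']); R=cv2.Rodrigues(o['orientation'])[0]; print(R.round(4))
b=p-.008*R[:,2]; a=-.1611; d=np.array([np.cos(a),np.sin(a),0])
print('bar by jaws along d:',b@d,' by vision',np.array([.5176,.2092,0])@d, 'z',b[2])
for deg in (5,10,15,20,25,30,35,40,45,50):
    t=np.radians(deg); w=.2*(1-np.cos(t))*d+[0,0,.2*np.sin(t)]; print(deg,(R.T@w*100).round(2))
cv2.imwrite('pics/j.png',np.uint8(255*(crop(s,215,70,110,130,4)/255.)**.6))
E
```

```text
clock: 17.35
tcp_pos: [0.5185, 0.2111, 0.1222]
orientation: [-2.392, -2.036, 0.001]
wrist_force: [0.9, -0.1, 0.0]
width: 0.0353
clock: 17.98
tcp_pos: [0.5177, 0.2114, 0.1227]
orientation: [-2.391, -2.036, 0.002]
wrist_force: [-3.8, -0.0, 5.2]
width: 0.0087
[-4.35566238  0.70484842  5.77578142] [0.51767015 0.21140503 0.12270949] 0.008845672240989968
[[ 1.592e-01  9.872e-01 -1.800e-03]
 [ 9.872e-01 -1.592e-01  1.000e-04]
 [-1.000e-04 -1.800e-03 -1.000e+00]]
bar by jaws along d: 0.47707107058959536  by vision 0.4773412939751117 z 0.13070947372737285
5 [-0.    0.07 -1.74]
10 [-0.    0.3  -3.47]
15 [-0.    0.67 -5.18]
20 [-0.    1.19 -6.84]
25 [-0.    1.86 -8.46]
30 [ -0.     2.66 -10.  ]
35 [-1.000e-02  3.600e+00 -1.148e+01]
40 [-1.000e-02  4.660e+00 -1.286e+01]
45 [-1.000e-02  5.830e+00 -1.415e+01]
50 [-1.000e-02  7.120e+00 -1.533e+01]
```

View pics/j.png

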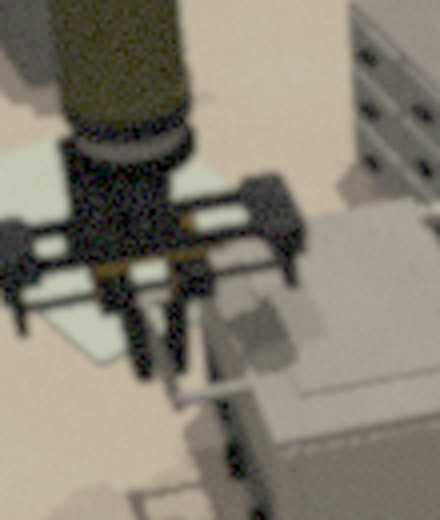

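The crop shows the fingers pinching the bar at crop (160,350); the opening is 9 mm and the position agrees with vision to 0.3 mm. I'll lift along the arc.

```bash
python3 -m jog '[[0,-0.05,-0.4,0],[0,-0.05,-0.9,0],[0,0,-1.75,0],[0,0.1,-2.6,0],[0,0.25,-3.5,0],[0,0.4,-4.35,0],[0,0.6,-5.2,0],[0,0.85,-6,0],[0,1.1,-6.85,0],[0,1.45,-7.65,0],[0,1.8,-8.45,0],[0,1.8,-8.45,0]]'
python3 - <<'E'
from h import *
o=get_obs(); print(o['wrist_force'],o['width'],o['joint_pos'].round(2)); R=cv2.Rodrigues(o['orientation'])[0]; print(R.round(4))
E
```

```text
clock: 19.77
tcp_pos: [0.5372, 0.2082, 0.2077]
orientation: [2.392, 2.035, 0.002]
wrist_force: [-0.8, 0.5, -2.1]
width: 0.0086
[-0.78600887  0.48531105 -2.05760113] 0.008592838147522866 [-0.53  0.68  0.14  1.77 -0.14  0.7  -0.48]
[[ 1.601e-01  9.871e-01  1.600e-03]
 [ 9.871e-01 -1.601e-01  5.000e-04]
 [ 7.000e-04  1.500e-03 -1.000e+00]]
```

```bash
python3 -m jog '[[0,0.2,-0.4,0],[0,0.4,-0.8,0],[0,0.8,-1.55,0],[0,1.25,-2.3,0],[0,1.75,-3,0],[0,2.25,-3.7,0],[0,2.8,-4.4,0],[0,3.4,-5.05,0],[0,4,-5.7,0],[0,4.6,-6.3,0],[0,5,-6.65,0],[0,5.25,-6.9,0]]'
python3 -m jog '[[0,0,0,0],[0,0,0,0],[0,0,0,0],[0,0,0,0],[0,0,0,0],[0,0,0,0]]'
python3 - <<'E'
from h import *
L=[]
for i in range(5): s=capture('side');L.append(get_obs()['tcp_pos'])
t=capture('top'); o=get_obs(); p=np.mean(L,0); R=cv2.Rodrigues(o['orientation'])[0]
b=p-.008*R[:,2]; a=-.1611; d=np.array([np.cos(a),np.sin(a),0]); h=np.array([.715,.1771,.13])
v=b-h; print(b,'angle',np.degrees(np.arctan2(v[2],-v@d)),'radius',np.hypot(v[2],v@d),o['wrist_force'],o['width'],abs(o['joint_velocities']).max())
cv2.imwrite('pics/k.png',np.uint8(255*(np.hstack([s[40:440,190:450],t[60:460,60:560]])/255.)**.6))
E
```

```text
clock: 21.28
tcp_pos: [0.5912, 0.1994, 0.2749]
orientation: [2.39, 2.033, 0.006]
wrist_force: [13.8, 1.1, -18.7]
width: 0.0075
clock: 22.02
tcp_pos: [0.591, 0.1994, 0.2747]
orientation: [2.39, 2.033, 0.005]
wrist_force: [13.6, 1.9, -17.6]
width: 0.0083
[0.5909439  0.19946011 0.28264985] angle 50.45498015025377 radius 0.19795745445630458 [ 12.78534721   1.49406596 -17.4477861 ] 0.007873599315392736 0.0015931345021891708
```

View pics/k.png

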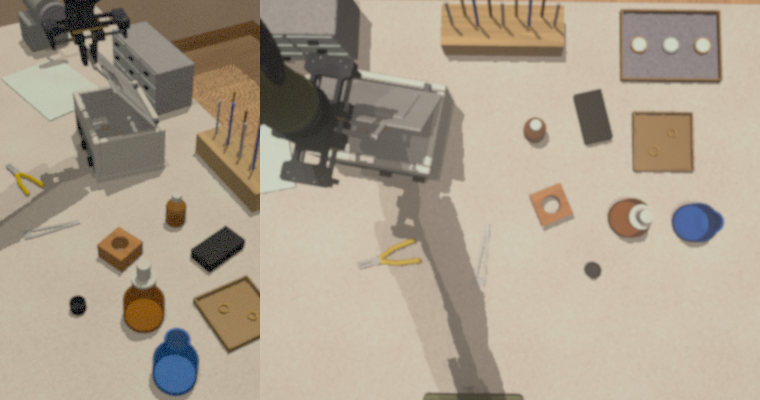

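The picture shows the lid open and held by the bar, the stopper in the flask (side part (144,275)), the rest empty and the other things in place. There is 22 N of radial constraint force, so I'll relieve it by moving inwards 2.5 mm, then run number checks (12 pictures viewed, none left).

```bash
python3 -m jog '[[0,0.05,0.06,0],[0,0.1,0.12,0],[0,0.16,0.19,0],[0,0.16,0.19,0],[0,0.16,0.19,0],[0,0.16,0.19,0]]'
python3 - <<'E'
from fit2 import *
Z=[]
for i in range(6): s=capture('side');Z.append(get_obs())
t=capture('top'); m=lambda k:np.mean([o[k] for o in Z],0); R=cv2.Rodrigues(Z[-1]['orientation'])[0]
b=m('tcp_pos')-.008*R[:,2]; a=-.1611; d=np.array([np.cos(a),np.sin(a),0]); v=b-[.715,.1771,.13]
print('angle',np.degrees(np.arctan2(v[2],-v@d)),'asin',np.degrees(np.arcsin(v[2]/.2)),m('wrist_force'),m('width'),abs(Z[-1]['joint_velocities']).max())
T=cv2.imread('pics/top0.png');S=cv2.imread('pics/side0.png')
print('flask top now',fit('top',t,(400,250,60,52),lambda x,y:chain(x,y,F),[.466,-.320],0))
g=lambda i,b:cv2.cvtColor(i,6)[b[1]:b[1]+b[3],b[0]:b[0]+b[2]].astype(np.float32)
for n,A,B,bx in [('flask foot side',S,s,(310,335,50,42)),('blue',S,s,(335,365,60,75)),('bottle',T,t,(318,170,36,40)),('block',T,t,(368,145,50,64)),('rings',T,t,(430,170,66,64)),('loupe',T,t,(380,318,26,26)),('tweez',S,s,(208,255,68,28))]:
    h=cv2.createHanningWindow(bx[2:],cv2.CV_32F); print(n,np.round(cv2.phaseCorrelate(g(A,bx),g(B,bx),h),2).tolist() if 0 else cv2.phaseCorrelate(g(A,bx),g(B,bx),h))
# stopper seat: fit collar+knob at seated height about the flask axis
for z0 in (.074,.080,.086,.092):
    up=lambda P:[(z+z0,r) for z,r in P]
    print('z shift',z0,fit('side',s,(318,280,32,34),lambda x,y:chain(x,y,up(S_))+chain(x,y,up(Kn)),[.467,-.322],0) if 0 else [fit(n,i,bx,lambda x,y:chain(x,y,up([(.04,.0235),(.046,.0235)]))+chain(x,y,up(Kn)),[.467,-.322],0) for n,i,bx in(('side',s,(318,282,32,34)),('top',t,(426,262,28,30)))])
E
```

```text
clock: 23.08
tcp_pos: [0.5902, 0.1996, 0.2739]
orientation: [2.392, 2.036, 0.001]
wrist_force: [5.6, 2.1, -8.6]
width: 0.0078
angle 50.139286801750444 asin 49.41235396164745 [ 5.2994543   1.44899399 -8.50710756] 0.00771652188200853 0.0011042310531592246
flask top now (array([ 0.4652, -0.3175]), np.float64(0.5))
flask foot side ((-0.13172545275662628, 0.5193753671876884), 1.1014639642503528)
blue ((-0.05632056023891607, 0.3632852319046762), 1.1813740913603041)
bottle ((0.10879130750439003, -0.1602498214127479), 0.8653080648846097)
block ((-0.010291339274026257, 0.09453131485765098), 0.932932234108448)
rings ((-0.14697256354720878, -0.1055463838998989), 0.919180085675584)
loupe ((0.4088968802954014, 0.3666704680763839), 1.0549549657457977)
tweez ((-0.30769355075805294, 0.02171541741784999), 0.6168163564470079)
z shift 0.074 [(array([ 0.5016, -0.2889]), np.float64(0.547)), (array([ 0.4678, -0.3245]), np.float64(0.475))]
z shift 0.08 [(array([ 0.4993, -0.2935]), np.float64(0.542)), (array([ 0.4675, -0.3231]), np.float64(0.469))]
z shift 0.086 [(array([ 0.497 , -0.2979]), np.float64(0.536)), (array([ 0.4674, -0.3215]), np.float64(0.462))]
z shift 0.092 [(array([ 0.4946, -0.3026]), np.float64(0.53)), (array([ 0.4669, -0.3203]), np.float64(0.457))]
```

```bash
python3 - <<'E'
from h import *
print(proj('side',[[.467,-.322,.162],[.467,-.322,.126]]),proj('top',[[.467,-.322,.162]]))
s=capture('side'); g=cv2.cvtColor(s,cv2.COLOR_BGR2HSV)
c=s[285:335,333].astype(int); print([(285+i,*v) for i,v in enumerate(c.tolist())][::2])
E
```

```text
[[332.66680016 304.20881984]
 [332.7647732  316.9288936 ]] [[447.21229058 275.57636391]]
[(285, 91, 113, 130), (287, 87, 109, 127), (289, 94, 115, 131), (291, 87, 111, 123), (293, 91, 113, 128), (295, 110, 138, 154), (297, 120, 145, 161), (299, 122, 148, 159), (301, 128, 152, 161), (303, 129, 151, 161), (305, 130, 155, 162), (307, 131, 157, 162), (309, 102, 122, 127), (311, 55, 67, 71), (313, 51, 62, 68), (315, 53, 65, 70), (317, 53, 65, 69), (319, 51, 63, 68), (321, 57, 68, 72), (323, 66, 83, 89), (325, 88, 106, 111), (327, 81, 96, 100), (329, 30, 44, 56), (331, 14, 25, 47), (333, 3, 22, 43)]
```

Column 333 in the side view has the knob-top's near edge at row 309.5 (309.3 predicted when home) and the collar's lower edge at row 328 (about 328 predicted). The stopper is fully home, so I'm handing in.

```bash
python3 -c "
from rig import *
print(sign_off()); o=get_obs(); print(o['clock'],o['tcp_pos'],o['width'])"
```

```text
the job is handed in; nothing more can be done
None
the job is handed in; nothing more can be done
```

The job is handed in. The stopper is in the flask's neck and released. After that I lifted the lid by its bar to about 50 degrees, and the gripper is still holding it there. The clock stood at about 23.5 s of the 58 s allowed.

**Last checks that passed**
- **Stopper home:** the collar met the rim at the predicted height with a gentle 7 N press. In the last side picture the knob and collar edges lie within about a pixel of where they should be when home.
- **Lid:** the angle is 50.1 degrees from the fitted hinge, or 49.4 from the bar's height alone. The bar is pinched at 8 mm opening, the joints are still to about 0.001 rad/s, and the wrist force is about 10 N after I relieved 22 N of radial pull.
- **Other things:** bottle, block, tray with rings, loupe, tweezers, blue look-alike and flask foot all moved less than about 0.6 pixel between the first and last pictures. The pliers I only saw in place.

**Checks that failed or disagreed**
- My first flask fit was about 3 mm off, so I corrected it before inserting the stopper.
- The final fits of the stoppered flask and the seated stopper did not converge well, because the white stopper confuses the amber model. I relied on the contact height and edge rows instead.

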